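# Index a bearing under the dial gauge on a rotary gauging fixture

## Robot

A 7-joint arm with a two-finger parallel gripper is mounted at the origin on a cart in front of the work surface, level with it; the furniture and walls round the work are solid. World frame = base frame: x ahead of the robot, y to its left, z up, the work surface at z = 0. Lengths are in m, angles in degrees, forces in N, time in s.
With the tool pointing down it reaches from about 0.35 to 0.775 m from the base axis. Payload 3.1 kg.
Tool frame: the origin (TCP) lies on the centre line of the jaws, within the pads' length; the fingertips stand 8 mm ahead of it and the grasp point (between the pads) lies 11 mm behind it; z points along the fingers, y is the line along which they close (so a half turn about z gives the same grasp; the last joint's range is limited). The gripper opens to 85 mm and grips with 20 to 120 N. Pads are 22 mm wide; open, the fingers measure 114 mm over their backs; the gripper's body (76 mm by 85 mm) begins 54 mm behind the grasp point. The pads swing forward as they close: fully open they stand 13 mm farther back than shut.
Start: joints at [61.954, 17.813, 0.802, 86.603, -0.252, 75.585, -1.558], TCP at [0.238, -0.496, 0.239] pointing down, gripper open.
Joint ranges: [-154.91, 154.91], [-16.99, 109.72], [-72.82, 74.43], [7.12, 147.25], [-82.49, 262.49], [11.32, 116.49], [-174.64, 174.64]. Speed limits (degrees/s): [159.86, 159.86, 180, 180, 180, 180, 180].

## Interface

Orientations are given as [roll, pitch, yaw] about the fixed x, y, z axes, in that order (R = Rz(yaw) Ry(pitch) Rx(roll)).
In Python, from rig import state, capture, camera_model, job_done gives the robot as it stands.
- The arm moves only by the tool play_rows, never from a script. Its argument "motion" is a list of rows, each an object with "travel": the shift along the tool's x, y, z in mm, a list of three; "dr": the turn, a rotation vector about the tool's x, y, z in rad, a list of three; "gripper": the opening, from 0 (shut) to 1 (fully open). In form: [{"travel": [tx, ty, tz], "dr": [ax, ay, az], "gripper": gripper}, ...]. A call has 1 to 10 rows; each row is the pose to reach, as a shift and turn from the pose commanded when the call began, along the tool's axes at that moment; what a row does not reach only later rows make up. A row lasts 1/12 s, in which the tool goes at most 41.7 mm and 7.16 degrees, less where a joint would pass 70% of its speed; a pose out of reach is approached as far as the arm can. A call with a gripper value outside its range is refused whole. The fingers move at their own pace and stop on an object; "grip_force" is the grip in N (left out, the last holds). Time passes only in rows, so rows that repeat a pose let the fingers close. It gives the time, the measured TCP pose, the force, the opening and the grip force at its end, in the units of the state.
- state(): the state, without advancing time (a new reading comes with each control period).
- capture(name): name is "scene" or "top" or "wrist"; returns the picture (420x560x3 uint8, red, green, blue); there is no depth.
- camera_model(name): a dict with "fov_y" (degrees; the focal length in pixels is half the picture's height over the tangent of half this angle, whatever the lens; pixels are square), "cx", "cy" (the principal point, pixels), "D" ([k1, k2, p1, p2, k3] as OpenCV has them; the pictures are not rectified), "xyz" and "attitude" of the camera in the world; the wrist camera has in their place "hand_eye" (4x4, takes a point from camera to tool coordinates, whose origin is the TCP and whose axes are the flange's). Camera axes: x right, y up, looking along -z (the intrinsics and any distortion apply to the point x, -y, -z); pixel columns grow to the right and rows downward; lengths in m; the calibration is good to about 2 mm. A picture is of the moment at which its call begins: read the wrist's pose just before it. camera_model takes no time and is no camera call.
- job_done(): hands the job in; it is judged then, once.
The state is a dict: "time": time; "joint_pos": joint angles; "joint_velocities": joint speeds; "joint_efforts": joint torques, N m; "position": TCP position; "eef_rot": TCP orientation; "contact_force": force on the tool from outside, world axes, zero at the start; "ft_torque": the same for the moment, N m; "grip_width": finger opening in m; "gripper_force": force on a finger pad.
Only numpy, scipy, OpenCV 4.12 (cv2) and the standard library are available. Lean on these libraries where they do the work, as an engineer would, in place of code of your own. Each camera call takes 0.05 s, during which the arm holds its last target. There are 200 camera calls.

## Task

Gauge the middle-sized of the three bearings lying loose on the bench: lay it flat in the locating ring that fits it on the turning plate, then push the plate round by its spokes until that ring stands under the dial gauge, with the scribed line on the rim at the pointer. Leave the plate standing there, press the gauge plunger down by its cap until its foot rests on the bearing, and let go; leave the other two bearings alone.

Things in the scene. Friction and masses are not known exactly. Their poses are not given: they have to be found in the camera images.
- bearing: the middle-sized bearing: steel ball bearing, 29 mm outside, 10 mm thick, 28 g, lying flat on the bench to the left of the fixture, in a row with a larger and a smaller one (their order varies; centres 70 mm apart or more). A 120 mm high yellow basket stands behind the row, 60 mm or more from the centres. Origin at the centre of its underside, z up.
- big_bearing: larger bearing, 47 mm outside, 14 mm thick, to be left alone. Origin at the centre of its underside.
- small_bearing: smaller bearing, 19 mm outside, 6 mm thick, to be left alone. Origin at the centre of its underside.
- fixture: rotary gauging fixture fixed to the bench: a grey round foot (radius 100 mm, 10 mm high at its edge), a turning steel plate on it, and a dial gauge held over the plate by a column and arm. Origin on the plate's turning axis at bench height; x points from the axis to the gauge and column, roughly away from the robot; z up. The gauge's vertical axis is at x = 75 mm, y = 0.
- carousel (a joint): angle of the turning plate, rad, growing anticlockwise seen from above; it turns freely all the way round with light friction (0.14 N m, about 1 N on a spoke) and coasts up to 10 degrees if pushed fast, hardly at all below 0.4 rad/s. At 0 or a full turn (6.283) the locating ring for the middle-sized bearing is exactly under the gauge.
- nest (a point): centre of the locating ring that fits the middle-sized bearing (34 mm inside, 44 mm outside, 3 mm high), on the plate's top face, 75 mm from the axis; turns with the plate
- spoke (a point): point on one of four equal spokes: level round rods of 10 mm diameter from the rim (radius 112 mm) to a black 18 mm ball at radius 160 mm. The point is on the rod's centre line, 140 mm from the axis, 48 mm above the bench; it turns with the plate. This spoke lies 45 degrees anticlockwise of nest; the others follow every 90 degrees, midway between the rings.
- pointer (a point): tip of the fixed index pointer at the rim on the side opposite the gauge, 113 mm from the axis, 35 mm above the bench; its block reaches out to 150 mm from the axis, 12 mm wide, under the path of the spokes
- plunger (a joint): travel of the gauge plunger, m: 0 raised, grows downward to 0.034; slides stiffly (3 N) and stays where it is left. It reads 0.025 when the foot rests on a seated bearing.
- gauge_cap (a point): centre of the top face of the plunger's black cap, 26 mm diameter, 8 mm thick, above the dial; 250 mm above the bench when raised; moves with the plunger. Press it straight down.
- gauge_foot (a point): centre of the underside of the plunger's flat foot, 21 mm diameter, 90 mm above the bench when raised; moves with the plunger
- dial (a point): centre of the gauge's dial case. Arm, stem and dial (57 mm across, 28 mm deep) fill x = 60 to 215 mm, y = -29 to 29 mm of the fixture, from 115 to 213 mm above the bench; the column at x = 192 mm (radius 19 mm at the foot, 11 mm above) is 192 mm high, with a clamping knob reaching y = -42 mm beside it.
- hub (a point): centre of the plate's top face, on the turning axis: steel disc of radius 112 mm, top 55 mm and underside 40 mm above the bench, hub cap 14 mm high. Four dark locating rings (inside 34, 23, 45, 52 mm in anticlockwise order), a quarter turn apart, 75 mm from the axis, each with a black scribed line on the rim; when one is under the gauge, the opposite ring's line is at the pointer.
Mind the look-alikes: they are no part of the job. What is shaped like the bearing but green or pink is not meant.

How it is judged:
By the outcome, as a careful person would: the job done as asked, in the order asked, and still so for the second after the job is handed in, with the robot touching nothing.
It also fails if it takes over 61 s, if anything falls off the work surface, if the arm or the gripper's body presses on something with over 40 N, if the wrist force passes 120 N, or if a joint passes its speed limit or range.

## Working session

There is one attempt and no reset: what is moved stays moved. The work goes in short steps, Python scripts to look and compute and a tool call to move; the robot and the scene stay as the last step left them, time stands still between calls to the robot, and variables do not carry over. Pictures are saved under pics/ and viewed, at most 10 in all, crops included, and the job is handed in when it is done.

Besides the shell and the picture viewer there is one more tool, called by a JSON object that holds its "fn" and its "kwargs". play_rows: Moves the arm, as the interface text tells. Its arguments: {"type":"object","properties":{"motion":{"type":"array"},"grip_force":{"type":"number"}},"required":["motion"]}

```bash
ls; mkdir -p pics; python3 - <<'E'
from rig import *
import cv2
print(state())
for n in("scene","top","wrist"):
    print(n,camera_model(n))
    im=capture(n)[:,:,::-1]; cv2.imwrite(f"pics/{n}0.png",im)
E
```

```text
pics
{'time': 0.0, 'joint_pos': array([61.95369784, 17.85987571,  0.80400642, 86.6932098 , -0.2523092 ,
       75.58330701, -1.55846736]), 'joint_velocities': array([ 0.14337179,  0.03873113,  0.02979854,  0.02608581,  0.0215149 ,
       -0.0004321 ,  0.00841001]), 'joint_efforts': array([-4.55036143e-04, -3.79916489e+01,  1.45493424e-01, -2.30590045e+01,
        1.21951435e-02,  1.37801919e-02, -1.88689921e-05]), 'position': array([ 0.23782497, -0.49513061,  0.23821769]), 'eef_rot': array([-1.79865506e+02,  6.01773127e-03,  2.56591812e+01]), 'contact_force': array([-0.14167634, -0.70798564, -0.30183675]), 'ft_torque': array([ 0.06100295,  0.05006633, -0.00783009]), 'gripper_force': 0.0, 'grip_width': 0.08523248995275946}
scene {'fov_y': 52.07109178347293, 'cx': 275.65682836866324, 'cy': 203.9221999674631, 'D': array([-0.01975926,  0.        ,  0.        ,  0.        ,  0.        ]), 'xyz': array([0.15458122, 0.70578296, 0.66139585]), 'attitude': array([  54.67620887,    0.73045633, -150.78446161])}
top {'fov_y': 56.14772861152181, 'cx': 276.45263458223815, 'cy': 208.25183603688737, 'D': array([-0.0337947,  0.       ,  0.       ,  0.       ,  0.       ]), 'xyz': array([0.39711606, 0.07071678, 1.07433559]), 'attitude': array([  8.10582687,   0.88569506, -90.090036  ])}
wrist {'fov_y': 67.02381023491941, 'cx': 274.2611070096406, 'cy': 204.3343525382323, 'D': array([-0.03389442,  0.        ,  0.        ,  0.        ,  0.        ]), 'hand_eye': array([[ 4.58647981e-04,  9.63708258e-01,  2.66957267e-01,
         6.70700242e-02],
       [ 9.99999857e-01, -5.15319481e-04,  1.42231469e-04,
         1.68011604e-05],
       [ 2.74637921e-04,  2.66957163e-01, -9.63708357e-01,
        -1.35302854e-01],
       [ 0.00000000e+00,  0.00000000e+00,  0.00000000e+00,
         1.00000000e+00]])}
```

View pics/top0.png

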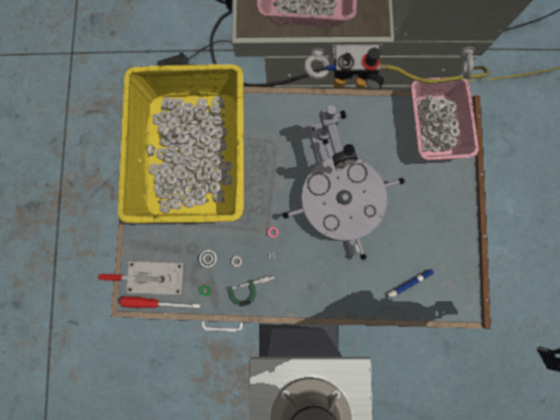

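View pics/scene0.png

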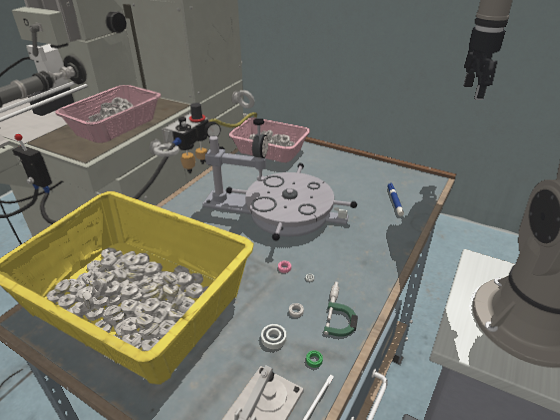

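Top view: the big bearing is at (207,258), the middle one at (236,261) and the small one at (271,256). The plate's hub is near (344,198), with the gauge up-left of it. The scene view shows the middle bearing at (296,310). Next I'll enlarge both.

```bash
cat > h.py <<'E'
import numpy as np, cv2
from scipy.spatial.transform import Rotation as R
from rig import *
def cam(n,st=None):
    m=camera_model(n); f=210/np.tan(np.radians(m['fov_y']/2))
    K=np.array([[f,0,m['cx']],[0,f,m['cy']],[0,0,1]])
    if n=='wrist':
        T=np.eye(4);T[:3,:3]=R.from_euler('xyz',st['eef_rot'],degrees=True).as_matrix();T[:3,3]=st['position']
        T=T@m['hand_eye']; Rm,t=T[:3,:3],T[:3,3]
    else: Rm,t=R.from_euler('xyz',m['attitude'],degrees=True).as_matrix(),m['xyz']
    return K,m['D'],Rm@np.diag([1,-1,-1]),t
def ray(c,px):
    K,D,Rm,t=c
    u=cv2.undistortPoints(np.array([[px]],float),K,D)[0,0]
    return t,Rm@np.r_[u,1]
def onz(c,px,z):
    t,d=ray(c,px); return t+d*(z-t[2])/d[2]
def proj(c,P):
    K,D,Rm,t=c
    return cv2.projectPoints((np.atleast_2d(P)-t)@Rm,np.zeros(3),np.zeros(3),K,D)[0][:,0]
def tri(obs):
    A=0;b=0
    for c,px in obs:
        t,d=ray(c,px);d/=np.linalg.norm(d);M=np.eye(3)-np.outer(d,d);A=A+M;b=b+M@t
    return np.linalg.solve(A,b)
E
python3 - <<'E'
import cv2,numpy as np
t=cv2.imread('pics/top0.png');s=cv2.imread('pics/scene0.png')
a=cv2.resize(t[95:265,270:410],None,fx=3.5,fy=3.5,interpolation=cv2.INTER_CUBIC)
b=cv2.resize(s[105:255,205:365],None,fx=4,fy=4,interpolation=cv2.INTER_CUBIC)
cv2.imwrite('pics/ct.png',a);cv2.imwrite('pics/cs.png',b)
E
```

```text
(no output)
```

View pics/ct.png

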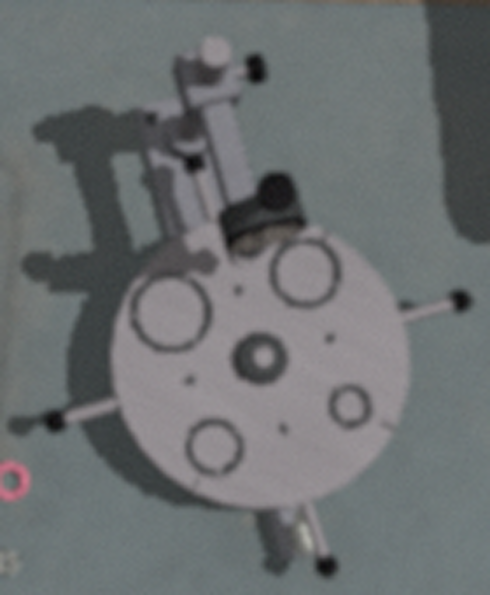

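View pics/cs.png

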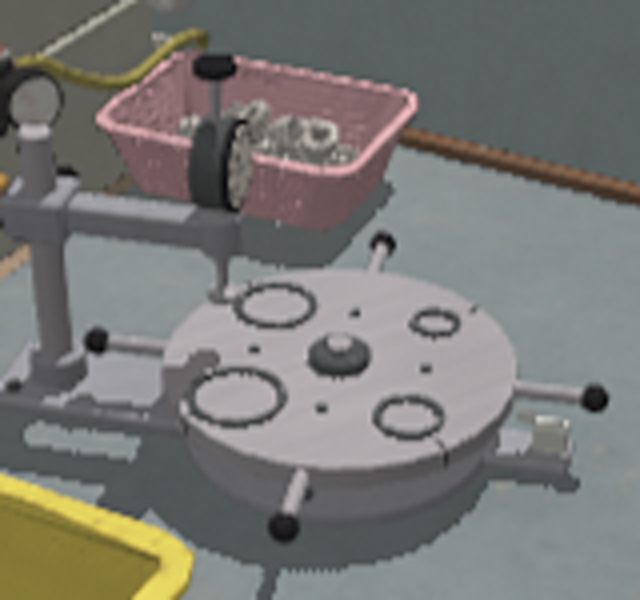

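The top crop shows the 34 mm ring lower left at (214,447), with 23, 45 and 52 mm following anticlockwise. The hub is at (260,358), the gauge cap at (276,192), and the spoke balls at (55,421), (326,566) and (460,300). The scene crop shows the same ring at (409,417), the cap at (215,66), and balls at (284,527), (594,398), (383,243) and (97,341).

```bash
python3 - <<'E'
from h import *
np.set_printoptions(precision=4,suppress=True)
T=cam('top');S=cam('scene')
ct=lambda u,v:(270+(u+.5)/3.5-.5,95+(v+.5)/3.5-.5)
cs=lambda u,v:(205+(u+.5)/4-.5,105+(v+.5)/4-.5)
for n,a,b in [('nest',(214,447),(409,417)),('small',(350,405),(435,322)),('45',(305,272),(274,306)),('52',(171,313),(238,397)),
 ('hubtop',(262,357),(341,343)),('ball L',(55,421),(284,527)),('ball bot',(326,566),(594,398)),('ball R',(460,300),(383,243)),('cap',(276,190),(215,64))]:
    print(n,tri([(T,ct(*a)),(S,cs(*b))]), onz(T,ct(*a),.058),onz(S,cs(*b),.058))
print('bearing',tri([(T,(236.3,261)),(S,(296,310))]),onz(T,(236.3,261),.01),onz(S,(296,310),.01))
print('big',tri([(T,(207.5,258)),(S,(273,336))]),'small',tri([(T,(271,256)),(S,(309.5,277.5))]))
print('pink',onz(T,(273,232),.01),'yellow basket edge',onz(T,(243,220),.12))
E
```

```text
nest [ 0.5041 -0.0553  0.0544] [ 0.5045 -0.0545  0.058 ] [ 0.5013 -0.051   0.058 ]
small [ 0.535  -0.1573  0.0547] [ 0.5355 -0.1562  0.058 ] [ 0.532 -0.153  0.058]
45 [ 0.6374 -0.127   0.0534] [ 0.6368 -0.1259  0.058 ] [ 0.6333 -0.1208  0.058 ]
52 [ 0.6056 -0.0252  0.054 ] [ 0.6057 -0.0244  0.058 ] [ 0.6017 -0.0206  0.058 ]
hubtop [ 0.5693 -0.0909  0.0665] [ 0.5719 -0.0918  0.058 ] [ 0.5741 -0.1026  0.058 ]
ball L [0.5246 0.0625 0.0469] [0.5243 0.0631 0.058 ] [0.5169 0.0739 0.058 ]
ball bot [ 0.4166 -0.1371  0.0465] [ 0.4167 -0.1346  0.058 ] [ 0.4114 -0.1214  0.058 ]
ball R [ 0.6165 -0.2458  0.0461] [ 0.6148 -0.2418  0.058 ] [ 0.6068 -0.2276  0.058 ]
cap [ 0.6434 -0.0736  0.2463] [ 0.7007 -0.1059  0.058 ] [ 0.8634 -0.4274  0.058 ]
bearing [0.4051 0.1954 0.0034] [0.406 0.195 0.01 ] [0.4015 0.2002 0.01  ]
big [0.4131 0.2731 0.0067] small [0.4193 0.102  0.0033]
pink [0.4838 0.0964 0.01  ] yellow basket edge [0.5044 0.167  0.12  ]
```

{"fn": "play_rows", "kwargs": {"motion": [{"travel":[389,-273,0],"dr":[0,0,-1.123],"gripper":0.6},{"travel":[389,-273,0],"dr":[0,0,-1.123],"gripper":0.6},{"travel":[389,-273,0],"dr":[0,0,-1.123],"gripper":0.6},{"travel":[389,-273,0],"dr":[0,0,-1.123],"gripper":0.6},{"travel":[389,-273,0],"dr":[0,0,-1.123],"gripper":0.6},{"travel":[389,-273,0],"dr":[0,0,-1.123],"gripper":0.6},{"travel":[389,-273,0],"dr":[0,0,-1.123],"gripper":0.6},{"travel":[389,-273,0],"dr":[0,0,-1.123],"gripper":0.6},{"travel":[389,-273,0],"dr":[0,0,-1.123],"gripper":0.6},{"travel":[389,-273,0],"dr":[0,0,-1.123],"gripper":0.6}]}}

```text
time: 0.98
position: [0.4422, -0.1305, 0.2393]
eef_rot: [180.0, 0.0, 90.2]
contact_force: [0.5, 0.1, -0.2]
grip_width: 0.0509
gripper_force: 0.0
```

```bash
python3 - <<'E'
from h import *
capture('wrist')
st=state();im=capture('wrist');st2=state()
cv2.imwrite('pics/w1.png',im[:,:,::-1]);np.save('w1.npy',st,allow_pickle=True)
print(st['position'],st['eef_rot'],st2['position'],proj(cam('wrist',st),[[.504,-.055,.058],[.5705,-.091,.069],[.643,-.0736,.25]]))
E
```

```text
[ 0.44691009 -0.11932928  0.23971801] [179.69716583  -0.45752887  90.87542059] [ 0.44506627 -0.12321856  0.2395853 ] [[333.35889062 122.5822521 ]
 [401.05764772 162.16737687]
 [722.29361874 181.70941838]]
```

View pics/w1.png

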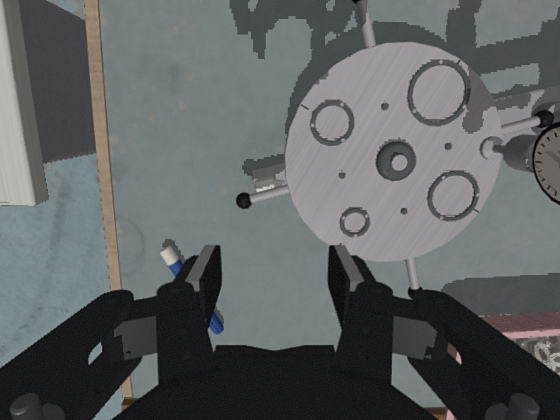

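{"fn": "play_rows", "kwargs": {"motion": [{"travel":[318,-40,0],"dr":[0,0,0],"gripper":0.6},{"travel":[318,-40,40],"dr":[0,0,0],"gripper":0.6},{"travel":[318,-40,80],"dr":[0,0,0],"gripper":0.6},{"travel":[318,-40,125],"dr":[0,0,0],"gripper":0.6},{"travel":[318,-40,125],"dr":[0,0,0],"gripper":0.6},{"travel":[318,-40,125],"dr":[0,0,0],"gripper":0.6},{"travel":[318,-40,125],"dr":[0,0,0],"gripper":0.6},{"travel":[318,-40,125],"dr":[0,0,0],"gripper":0.6},{"travel":[318,-40,125],"dr":[0,0,0],"gripper":0.6},{"travel":[318,-40,125],"dr":[0,0,0],"gripper":0.6}]}}

```text
time: 1.92
position: [0.3988, 0.1897, 0.1125]
eef_rot: [-179.7, -0.1, 90.5]
contact_force: [0.2, -0.6, 0.2]
grip_width: 0.0512
gripper_force: 0.0
```

The wrist view shows the 34 mm ring at (332,122) and the hub at (400,161). My triangulation predicted (333,123) and (401,162), so it agrees to about 1 mm. Next is the bearing.

```bash
python3 - <<'E'
from h import *
for i in range(5):capture('wrist')
st=state();im=capture('wrist')
c=cam('wrist',st);p=proj(c,[[.4055,.1955,.01]])[0]
print(st['position'],st['eef_rot'],p)
x,y=p.round().astype(int); cr=im[max(0,y-70):y+70,x-80:x+80,::-1];print('origin',x-80,max(0,y-70))
cv2.imwrite('pics/w2.png',cv2.resize(cr,None,fx=4,fy=4,interpolation=cv2.INTER_CUBIC))
np.save('w2.npy',st,allow_pickle=True)
E
```

```text
[0.40297753 0.18394585 0.11476094] [1.79928497e+02 5.14214637e-02 8.98148378e+01] [277.86932294 190.98196598]
origin 198 121
```

View pics/w2.png

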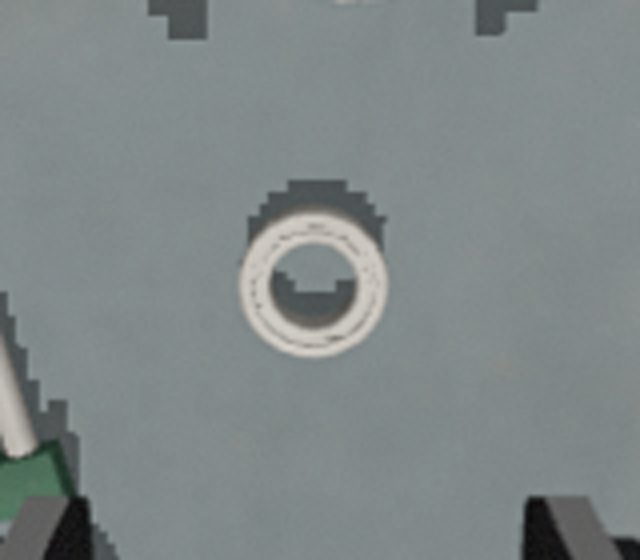

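Bearing's top-face centre is at crop (314,283), pixel (276,191), which puts it at about (0.404, 0.195). Its radius of 18.5 px is about 14.3 mm, as it should be.

{"fn": "play_rows", "kwargs": {"motion": [{"travel":[11,1,25],"dr":[0,0,0],"gripper":0.6},{"travel":[11,1,50],"dr":[0,0,0],"gripper":0.6},{"travel":[11,1,75],"dr":[0,0,0],"gripper":0.6},{"travel":[11,1,92],"dr":[0,0,0],"gripper":0.6},{"travel":[11,1,100],"dr":[0,0,0],"gripper":0.6},{"travel":[11,1,104],"dr":[0,0,0],"gripper":0.6},{"travel":[11,1,105],"dr":[0,0,0],"gripper":0.6},{"travel":[11,1,105],"dr":[0,0,0],"gripper":0.6},{"travel":[11,1,105],"dr":[0,0,0],"gripper":0.6},{"travel":[11,1,105],"dr":[0,0,0],"gripper":0.6}]}}

```text
time: 3.05
position: [0.4039, 0.197, 0.0103]
eef_rot: [179.9, -0.0, 90.0]
contact_force: [1.2, -1.0, 0.2]
grip_width: 0.0517
gripper_force: 0.0
```

{"fn": "play_rows", "kwargs": {"motion": [{"travel":[0,0,0],"dr":[0,0,0],"gripper":0.25},{"travel":[0,0,0],"dr":[0,0,0],"gripper":0.25},{"travel":[0,0,0],"dr":[0,0,0],"gripper":0.25},{"travel":[0,0,0],"dr":[0,0,0],"gripper":0.25},{"travel":[0,0,0],"dr":[0,0,0],"gripper":0.25}], "grip_force": 30}}

```text
time: 3.47
position: [0.4033, 0.1969, 0.01]
eef_rot: [179.9, 0.0, 90.0]
contact_force: [-0.9, -1.0, 6.3]
grip_width: 0.0269
gripper_force: 30.2
```

Width reads 26.9 mm, and the 6.3 N upward force suggests the tips swung down onto the bench as they closed. I'll regrip 3.5 mm higher so the tips will clear the ring.

{"fn": "play_rows", "kwargs": {"motion": [{"travel":[0,0,0],"dr":[0,0,0],"gripper":0.5},{"travel":[0,0,0],"dr":[0,0,0],"gripper":0.5},{"travel":[-1,0,-3.5],"dr":[0,0,0],"gripper":0.5},{"travel":[-1,0,-3.5],"dr":[0,0,0],"gripper":0.5},{"travel":[-1,0,-3.5],"dr":[0,0,0],"gripper":0.5},{"travel":[-1,0,-3.5],"dr":[0,0,0],"gripper":0.25},{"travel":[-1,0,-3.5],"dr":[0,0,0],"gripper":0.25},{"travel":[-1,0,-3.5],"dr":[0,0,0],"gripper":0.25},{"travel":[-1,0,-3.5],"dr":[0,0,0],"gripper":0.25},{"travel":[-1,0,-3.5],"dr":[0,0,0],"gripper":0.25}], "grip_force": 30}}

```text
time: 4.3
position: [0.4029, 0.1956, 0.013]
eef_rot: [-180.0, 0.0, 90.0]
contact_force: [-0.5, -0.9, 5.0]
grip_width: 0.0264
gripper_force: 29.4
```

{"fn": "play_rows", "kwargs": {"motion": [{"travel":[0,0,-20],"dr":[0,0,0],"gripper":0.25},{"travel":[0,0,-60],"dr":[0,0,0],"gripper":0.25},{"travel":[0,0,-100],"dr":[0,0,0],"gripper":0.25},{"travel":[0,0,-120],"dr":[0,0,0],"gripper":0.25},{"travel":[0,0,-120],"dr":[0,0,0],"gripper":0.25},{"travel":[0,0,-120],"dr":[0,0,0],"gripper":0.25}]}}

```text
time: 4.8
position: [0.4039, 0.1959, 0.1336]
eef_rot: [179.8, -0.0, 90.0]
contact_force: [0.3, -0.3, -1.1]
grip_width: 0.0262
gripper_force: 29.6
```

```bash
python3 - <<'E'
from h import *
for i in range(3):capture('wrist')
st=state();im=capture('wrist')
c=cam('wrist',st)
Rt=R.from_euler('xyz',st['eef_rot'],degrees=True).as_matrix()
print(st['position'],st['eef_rot'],st['grip_width'],st['gripper_force'],proj(c,[st['position'],st['position']+Rt@[0,0,.008]]))
cv2.imwrite('pics/w3.png',cv2.resize(im[180:340,170:380,::-1],None,fx=3.5,fy=3.5,interpolation=cv2.INTER_CUBIC))
E
```

```text
[0.40173174 0.19484028 0.13116785] [-1.79815855e+02  7.54877864e-02  9.00008433e+01] 0.02589867560117338 29.641720500585507 [[275.28307857 265.87867115]
 [275.22777626 258.52081437]]
```

View pics/w3.png

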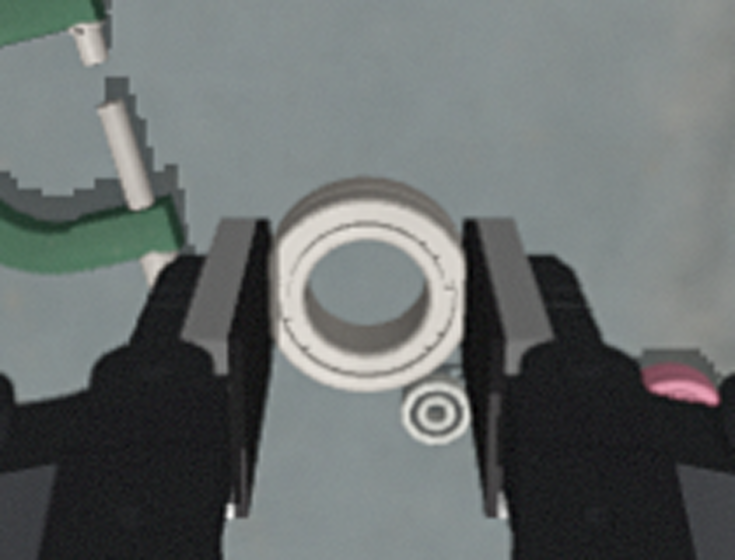

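The middle bearing is held level between the pads. Its top centre is at crop (370,295), pixel (275,264), about 2–3 mm ahead of the TCP, so its underside is about 12.5–13 mm ahead. Now over the nest.

{"fn": "play_rows", "kwargs": {"motion": [{"travel":[-40,16,-30],"dr":[0,0,0],"gripper":0.25},{"travel":[-80,32,-34],"dr":[0,0,0],"gripper":0.25},{"travel":[-118,48,-34],"dr":[0,0,0],"gripper":0.25},{"travel":[-156,63,-34],"dr":[0,0,0],"gripper":0.25},{"travel":[-194,78,-34],"dr":[0,0,0],"gripper":0.25},{"travel":[-225,91,-34],"dr":[0,0,0],"gripper":0.25},{"travel":[-245,99,-34],"dr":[0,0,0],"gripper":0.25},{"travel":[-251,101,-34],"dr":[0,0,0],"gripper":0.25},{"travel":[-251,101,-34],"dr":[0,0,0],"gripper":0.25},{"travel":[-251,101,-34],"dr":[0,0,0],"gripper":0.25}], "grip_force": 25}}

```text
time: 5.83
position: [0.503, -0.054, 0.1656]
eef_rot: [-179.8, -0.1, 90.1]
contact_force: [0.3, 0.4, -1.4]
grip_width: 0.0259
gripper_force: 29.6
```

```bash
python3 - <<'E'
from h import *
for i in range(5):capture('wrist')
st=state();im=capture('wrist')
c=cam('wrist',st)
Rt=R.from_euler('xyz',st['eef_rot'],degrees=True).as_matrix()
print(st['time'],st['position'],st['eef_rot'],st['grip_width'],proj(c,[[.5035,-.0555,.058],[.5705,-.091,.069],st['position']+Rt@[0,0,.003]]))
x,y=proj(c,[[.5035,-.0555,.058]])[0].round().astype(int)
y0=max(0,y-70);x0=x-80
print(x0,y0)
np.save('w4.npy',st,allow_pickle=True)
cv2.imwrite('pics/w4.png',cv2.resize(im[y0:y0+140,x0:x0+160,::-1],None,fx=4,fy=4,interpolation=cv2.INTER_CUBIC))
E
```

```text
6.0833 [ 0.50360347 -0.05344711  0.16684055] [-1.79991854e+02 -1.83083192e-02  9.01938996e+01] 0.026071756430545726 [[274.69471676 206.56913798]
 [358.31342338 253.33267247]
 [275.25844911 263.03565551]]
195 137
```

View pics/w4.png

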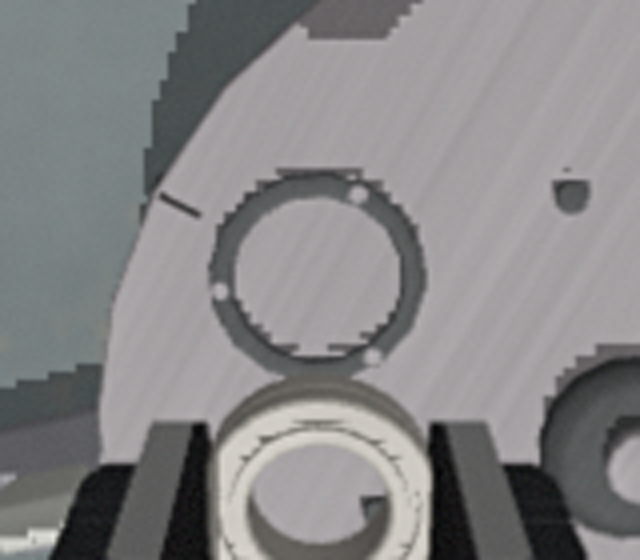

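Ring centre is at crop (318,275), pixel (274,205), which gives (0.503, −0.0546). The held bearing is centred on the tool line, so I'll lower it, settle and release.

{"fn": "play_rows", "kwargs": {"motion": [{"travel":[-1,-0.5,25],"dr":[0,0,0],"gripper":0.25},{"travel":[-1,-0.5,50],"dr":[0,0,0],"gripper":0.25},{"travel":[-1,-0.5,70],"dr":[0,0,0],"gripper":0.25},{"travel":[-1,-0.5,84],"dr":[0,0,0],"gripper":0.25},{"travel":[-1,-0.5,91],"dr":[0,0,0],"gripper":0.25},{"travel":[-1,-0.5,95],"dr":[0,0,0],"gripper":0.25},{"travel":[-1,-0.5,97],"dr":[0,0,0],"gripper":0.25},{"travel":[-1,-0.5,97],"dr":[0,0,0],"gripper":0.25},{"travel":[-1,-0.5,97],"dr":[0,0,0],"gripper":0.25},{"travel":[-1,-0.5,97],"dr":[0,0,0],"gripper":0.25}]}}

```text
time: 6.97
position: [0.5043, -0.0564, 0.0707]
eef_rot: [179.9, 0.0, 90.0]
contact_force: [-0.0, -0.6, 0.4]
grip_width: 0.0264
gripper_force: 29.6
```

{"fn": "play_rows", "kwargs": {"motion": [{"travel":[0,0,0.5],"dr":[0,0,0],"gripper":0.25},{"travel":[0,0,0.5],"dr":[0,0,0],"gripper":0.25},{"travel":[0,0,0.5],"dr":[0,0,0],"gripper":0.25},{"travel":[0,0,0.5],"dr":[0,0,0],"gripper":0.25}]}}

```text
time: 7.3
position: [0.5035, -0.0564, 0.0694]
eef_rot: [180.0, 0.0, 90.0]
contact_force: [-0.5, -0.7, -0.0]
grip_width: 0.0264
gripper_force: 29.6
```

{"fn": "play_rows", "kwargs": {"motion": [{"travel":[1.7,-0.4,0],"dr":[0,0,0],"gripper":0.25},{"travel":[1.7,-0.4,0],"dr":[0,0,0],"gripper":0.25},{"travel":[1.7,-0.4,0.5],"dr":[0,0,0],"gripper":0.25},{"travel":[1.7,-0.4,0.5],"dr":[0,0,0],"gripper":0.25},{"travel":[1.7,-0.4,0.5],"dr":[0,0,0],"gripper":0.25}]}}

```text
time: 7.72
position: [0.503, -0.0546, 0.0687]
eef_rot: [-180.0, 0.0, 90.0]
contact_force: [0.5, 0.4, -0.4]
grip_width: 0.0261
gripper_force: 29.6
```

{"fn": "play_rows", "kwargs": {"motion": [{"travel":[0,0,0],"dr":[0,0,0],"gripper":0.34},{"travel":[0,0,0],"dr":[0,0,0],"gripper":0.4},{"travel":[0,0,0],"dr":[0,0,0],"gripper":0.45},{"travel":[0,0,0],"dr":[0,0,0],"gripper":0.5},{"travel":[0,0,-5],"dr":[0,0,0],"gripper":0.5},{"travel":[0,0,-20],"dr":[0,0,0],"gripper":0.5},{"travel":[0,0,-50],"dr":[0,0,0],"gripper":0.5},{"travel":[0,0,-80],"dr":[0,0,0],"gripper":0.5},{"travel":[0,0,-95],"dr":[0,0,0],"gripper":0.5},{"travel":[0,0,-95],"dr":[0,0,0],"gripper":0.3}]}}

```text
time: 8.55
position: [0.5063, -0.0544, 0.1684]
eef_rot: [179.5, 0.1, 90.0]
contact_force: [-0.3, 0.7, 0.2]
grip_width: 0.0321
gripper_force: 0.0
```

```bash
python3 - <<'E'
from h import *
for i in range(3):capture('wrist')
st=state();im=capture('wrist')
c=cam('wrist',st)
p=proj(c,[[.503,-.0546,.065]])[0]
x,y=p.round().astype(int)
y0=max(0,y-80);x0=x-80
print(st['time'],st['position'],p,x0,y0)
cv2.imwrite('pics/w5.png',cv2.resize(im[y0:y0+150,x0:x0+190,::-1],None,fx=4,fy=4,interpolation=cv2.INTER_CUBIC))
E
```

```text
8.7 [ 0.50242076 -0.0547409   0.16330941] [275.74395988 207.50935641] 196 128
```

View pics/w5.png

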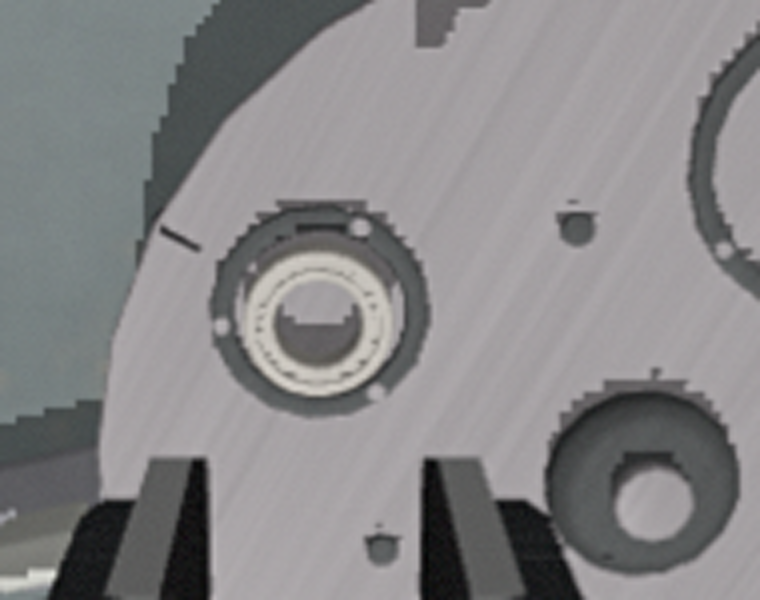

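The bearing lies flat inside the 34 mm ring: ring centre at crop (321,310), bearing top centre at (318,324), with a gap all round. Next I go round on the −y side to the anticlockwise side of the right spoke, fingers shut.

{"fn": "play_rows", "kwargs": {"motion": [{"travel":[-40,-10,0],"dr":[0,0,0],"gripper":0},{"travel":[-80,-20,0],"dr":[0,0,0],"gripper":0},{"travel":[-120,-20,0],"dr":[0,0,0],"gripper":0},{"travel":[-150,0,0],"dr":[0,0,-0.1],"gripper":0},{"travel":[-151,40,0],"dr":[0,0,-0.2],"gripper":0},{"travel":[-151,80,0],"dr":[0,0,-0.32],"gripper":0},{"travel":[-151,115,0],"dr":[0,0,-0.44],"gripper":0},{"travel":[-151,137,0],"dr":[0,0,-0.541],"gripper":0},{"travel":[-151,137,20],"dr":[0,0,-0.541],"gripper":0},{"travel":[-151,137,40],"dr":[0,0,-0.541],"gripper":0}]}}

```text
time: 9.58
position: [0.6417, -0.2043, 0.1219]
eef_rot: [179.9, -0.1, 121.1]
contact_force: [-0.7, 0.0, -0.1]
grip_width: -0.0001
gripper_force: 0.0
```

{"fn": "play_rows", "kwargs": {"motion": [{"travel":[0,0,20],"dr":[0,0,0],"gripper":0},{"travel":[0,0,40],"dr":[0,0,0],"gripper":0},{"travel":[0,0,55],"dr":[0,0,0],"gripper":0},{"travel":[0,0,60],"dr":[0,0,0],"gripper":0},{"travel":[0,0,60],"dr":[0,0,0],"gripper":0},{"travel":[0,0,60],"dr":[0,0,0],"gripper":0}]}}

```text
time: 10.08
position: [0.6398, -0.2054, 0.0632]
eef_rot: [-180.0, -0.1, 121.0]
contact_force: [0.6, -0.7, -0.1]
grip_width: 0.0
gripper_force: 0.0
```

```bash
cat > ang.py <<'E'
from h import *
H=np.array([.5705,-.0912,.0])
def unwrap(im):
    # polar map of plate top face (z=.055), r 45..111 mm, 0.25 deg
    th=np.radians(np.arange(0,360,.25)); r=np.arange(.045,.111,.0005)
    P=np.stack([H[0]+np.outer(r,np.cos(th)),H[1]+np.outer(r,np.sin(th)),np.full((len(r),len(th)),.055)],-1).reshape(-1,3)
    q=proj(cam('top'),P).astype(np.float32).reshape(len(r),len(th),2)
    return cv2.remap(cv2.cvtColor(im,cv2.COLOR_RGB2GRAY),q[...,0],q[...,1],cv2.INTER_LINEAR).astype(float)
E
python3 - <<'E'
from ang import *
st=state();print(st['time'],st['position'],st['eef_rot'],st['grip_width'])
d=st['position'][:2]-H[:2];print(np.hypot(*d),np.degrees(np.arctan2(d[1],d[0]))%360)
E
```

```text
10.0833 [ 0.63978837 -0.20542652  0.06324364] [-1.79962244e+02 -5.67147202e-02  1.21012325e+02] 3.0054618296888305e-05
0.1335985633799649 301.24047497665924
```

{"fn": "play_rows", "kwargs": {"motion": [{"travel":[0,0,6],"dr":[0,0,0],"gripper":0},{"travel":[0,0,11],"dr":[0,0,0],"gripper":0},{"travel":[0,0,11],"dr":[0,0,0],"gripper":0}]}}

```text
time: 10.33
position: [0.6396, -0.2056, 0.0523]
eef_rot: [-180.0, -0.0, 121.0]
contact_force: [-0.3, -0.2, -0.4]
grip_width: -0.0001
gripper_force: 0.0
```

{"fn": "play_rows", "kwargs": {"motion": [{"travel":[0.1,-6,0],"dr":[0,0,0.045],"gripper":0},{"travel":[0.5,-12,0],"dr":[0,0,0.09],"gripper":0},{"travel":[1.2,-18,0],"dr":[0,0,0.135],"gripper":0},{"travel":[2.2,-24,0],"dr":[0,0,0.18],"gripper":0},{"travel":[3.4,-29.9,0],"dr":[0,0,0.225],"gripper":0},{"travel":[4.9,-35.7,0],"dr":[0,0,0.27],"gripper":0},{"travel":[6.6,-41.5,0],"dr":[0,0,0.315],"gripper":0},{"travel":[8.6,-47.2,0],"dr":[0,0,0.36],"gripper":0},{"travel":[10.8,-52.8,0],"dr":[0,0,0.405],"gripper":0},{"travel":[13.3,-58.3,0],"dr":[0,0,0.45],"gripper":0}]}}

```text
time: 11.17
position: [0.5844, -0.2246, 0.054]
eef_rot: [179.8, 0.1, 95.1]
contact_force: [1.4, -0.0, 0.3]
grip_width: -0.0001
gripper_force: 0.6
```

{"fn": "play_rows", "kwargs": {"motion": [{"travel":[0.1,-6,0],"dr":[0,0,0.045],"gripper":0},{"travel":[0.5,-12,0],"dr":[0,0,0.09],"gripper":0},{"travel":[1.2,-18,0],"dr":[0,0,0.135],"gripper":0},{"travel":[2.2,-24,0],"dr":[0,0,0.18],"gripper":0},{"travel":[3.4,-29.9,0],"dr":[0,0,0.225],"gripper":0},{"travel":[4.9,-35.7,0],"dr":[0,0,0.27],"gripper":0},{"travel":[6.6,-41.5,0],"dr":[0,0,0.315],"gripper":0},{"travel":[8.6,-47.2,0],"dr":[0,0,0.36],"gripper":0},{"travel":[10.8,-52.8,0],"dr":[0,0,0.405],"gripper":0},{"travel":[13.3,-58.3,0],"dr":[0,0,0.45],"gripper":0}]}}

```text
time: 12.0
position: [0.525, -0.2175, 0.0541]
eef_rot: [179.8, 0.1, 69.3]
contact_force: [2.1, -0.2, 1.6]
grip_width: 0.0003
gripper_force: 0.8
```

```bash
python3 - <<'E'
from ang import *
st=state();print(st['time'],st['position'],st['eef_rot'],st['contact_force'])
d=st['position'][:2]-H[:2];print(np.hypot(*d),np.degrees(np.arctan2(d[1],d[0]))%360)
E
```

```text
12.0 [ 0.52501229 -0.21747411  0.05411394] [1.79769031e+02 5.40890339e-02 6.92855428e+01] [ 2.135404   -0.15449335  1.55618841]
0.13421729381709294 250.18946145663705
```

{"fn": "play_rows", "kwargs": {"motion": [{"travel":[0.1,-6,0],"dr":[0,0,0.045],"gripper":0},{"travel":[0.5,-12,0],"dr":[0,0,0.09],"gripper":0},{"travel":[1.2,-18,0],"dr":[0,0,0.135],"gripper":0},{"travel":[2.2,-24,0],"dr":[0,0,0.18],"gripper":0},{"travel":[3.4,-29.9,0],"dr":[0,0,0.225],"gripper":0},{"travel":[4.9,-35.7,0],"dr":[0,0,0.27],"gripper":0},{"travel":[6.6,-41.5,0],"dr":[0,0,0.315],"gripper":0},{"travel":[8.6,-47.2,0],"dr":[0,0,0.36],"gripper":0},{"travel":[10.8,-52.8,0],"dr":[0,0,0.405],"gripper":0},{"travel":[13.3,-58.3,0],"dr":[0,0,0.45],"gripper":0}]}}

```text
time: 12.83
position: [0.4744, -0.185, 0.054]
eef_rot: [179.8, 0.0, 43.5]
contact_force: [-1.1, -2.1, 2.6]
grip_width: -0.0
gripper_force: 1.4
```

{"fn": "play_rows", "kwargs": {"motion": [{"travel":[0.1,-6,0],"dr":[0,0,0.045],"gripper":0},{"travel":[0.5,-12,0],"dr":[0,0,0.09],"gripper":0},{"travel":[1.2,-18,0],"dr":[0,0,0.135],"gripper":0},{"travel":[2.2,-24,0],"dr":[0,0,0.18],"gripper":0},{"travel":[3.4,-29.9,0],"dr":[0,0,0.225],"gripper":0},{"travel":[4.9,-35.7,0],"dr":[0,0,0.27],"gripper":0},{"travel":[6.6,-41.5,0],"dr":[0,0,0.315],"gripper":0},{"travel":[8.6,-47.2,0],"dr":[0,0,0.36],"gripper":0},{"travel":[10.8,-52.8,0],"dr":[0,0,0.405],"gripper":0},{"travel":[13.3,-58.3,0],"dr":[0,0,0.45],"gripper":0}]}}

```text
time: 13.67
position: [0.4427, -0.1332, 0.0538]
eef_rot: [179.9, 0.1, 17.7]
contact_force: [-2.8, -1.9, 5.6]
grip_width: -0.0001
gripper_force: 2.6
```

```bash
cat >> ang.py <<'E'
def ringfit(im,guess):
    """estimate nest angle: project dark ring annuli for 3 empty rings + nest, score darkness vs inside/outside"""
    g=cv2.GaussianBlur(cv2.cvtColor(im,cv2.COLOR_RGB2GRAY),(0,0),.6).astype(np.float32)
    a=np.radians(np.arange(0,360,6)); c=cam('top'); best=[]
    for n in np.arange(guess-12,guess+12.01,.2):
        s=0
        for k,ri in [(1,.023),(2,.045),(3,.052),(0,.034)]:
            t=np.radians(n+90*k); C=H[:2]+.075*np.array([np.cos(t),np.sin(t)])
            sm=lambda r:cv2.remap(g,*[q.astype(np.float32)[None] for q in proj(c,np.c_[C[0]+r*np.cos(a),C[1]+r*np.sin(a),np.full(len(a),.057)]).T],cv2.INTER_LINEAR)[0]
            s+=np.median(np.minimum(sm(ri/2-.003),sm(ri/2+.009))-sm(ri/2+.0025)) if k else 0
        best.append((s,n))
    b=np.array(best); i=b[:,0].argmax(); w=b[np.abs(b[:,1]-b[i,1])<1.5]; ww=np.clip(w[:,0]-w[:,0].min(),0,None)
    return b[i], (ww*w[:,1]).sum()/ww.sum()
E
python3 - <<'E'
from ang import *
st=state();print(st['time'],st['position'],st['eef_rot'],st['contact_force'])
d=st['position'][:2]-H[:2];th=np.degrees(np.arctan2(d[1],d[0]))%360;print(np.hypot(*d),th)
im0=cv2.imread('pics/top0.png')[:,:,::-1].copy()
print(ringfit(im0,151.7))
im=capture('top');cv2.imwrite('pics/top1.png',im[:,:,::-1])
print(ringfit(im,151.7-(286.7-th+8.5)))
E
```

```text
13.6667 [ 0.4427342  -0.13320926  0.05383065] [1.79893573e+02 6.46258705e-02 1.77012709e+01] [-2.83171151 -1.9329432   5.57129077]
0.13449490120102714 198.2008118850347
(array([ 74.20214844, 152.3       ]), np.float64(152.06977434004085))
(array([83.32763672, 57.30081189]), np.float64(57.517256336808))
```

{"fn": "play_rows", "kwargs": {"motion": [{"travel":[0.1,-6,-1.5],"dr":[0,0,0.045],"gripper":0},{"travel":[0.5,-12,-1.5],"dr":[0,0,0.09],"gripper":0},{"travel":[1.2,-18,-1.5],"dr":[0,0,0.135],"gripper":0},{"travel":[2.2,-24,-1.5],"dr":[0,0,0.18],"gripper":0},{"travel":[3.4,-29.9,-1.5],"dr":[0,0,0.225],"gripper":0},{"travel":[4.9,-35.7,-1.5],"dr":[0,0,0.27],"gripper":0},{"travel":[6.6,-41.5,-1.5],"dr":[0,0,0.315],"gripper":0},{"travel":[8.6,-47.2,-1.5],"dr":[0,0,0.36],"gripper":0},{"travel":[10.8,-52.8,-1.5],"dr":[0,0,0.405],"gripper":0},{"travel":[13.3,-58.3,-1.5],"dr":[0,0,0.45],"gripper":0}]}}

```text
time: 14.55
position: [0.4387, -0.0727, 0.0549]
eef_rot: [180.0, -0.1, -8.0]
contact_force: [-0.8, -1.5, 1.1]
grip_width: 0.0001
gripper_force: 0.7
```

{"fn": "play_rows", "kwargs": {"motion": [{"travel":[0.1,-4,0],"dr":[0,0,0.03],"gripper":0},{"travel":[0.2,-8,0],"dr":[0,0,0.06],"gripper":0},{"travel":[0.5,-12,0],"dr":[0,0,0.09],"gripper":0},{"travel":[1,-16,0],"dr":[0,0,0.12],"gripper":0},{"travel":[1.5,-20,0],"dr":[0,0,0.15],"gripper":0},{"travel":[1.9,-22.6,0],"dr":[0,0,0.17],"gripper":0},{"travel":[2.4,-25.3,0],"dr":[0,0,0.19],"gripper":0},{"travel":[2.7,-26.6,0],"dr":[0,0,0.2],"gripper":0},{"travel":[2.7,-26.6,0],"dr":[0,0,0.2],"gripper":0},{"travel":[2.7,-26.6,0],"dr":[0,0,0.2],"gripper":0}]}}

```text
time: 15.38
position: [0.4446, -0.0462, 0.0543]
eef_rot: [-180.0, 0.0, -19.3]
contact_force: [-0.3, -0.2, 0.1]
grip_width: 0.0004
gripper_force: 0.2
```

```bash
python3 - <<'E'
from ang import *
st=state();print(st['time'],st['position'],st['eef_rot'],st['contact_force'])
d=st['position'][:2]-H[:2];th=np.degrees(np.arctan2(d[1],d[0]))%360;print(np.hypot(*d),th)
im=capture('top');cv2.imwrite('pics/top2.png',im[:,:,::-1])
print(ringfit(im,th-135-5.7))
E
```

```text
15.3833 [ 0.44459315 -0.046159    0.05430946] [-1.79978311e+02  2.29320816e-04 -1.93390300e+01] [-0.26978029 -0.19593206  0.08860359]
0.1337207017873966 160.31620594803942
(array([55.48974609, 19.81620595]), np.float64(19.7470608559544))
```

```bash
python3 - <<'E'
from ang import *
capture('wrist');capture('wrist');st=state();im=capture('wrist');np.save('w6.npy',st,allow_pickle=True);cv2.imwrite('pics/w6full.png',im[:,:,::-1])
c=cam('wrist',st);P=lambda r,a,z:np.r_[H[:2]+r*np.array([np.cos(np.radians(a)),np.sin(np.radians(a))]),z]
p=proj(c,[P(.113,193.5,.035),P(.15,193.5,.035),P(.108,199.7,.055)]);print(st['time'],st['position'],st['eef_rot'],p)
x,y=p[0].round().astype(int);x0=int(np.clip(x-70,0,420));y0=int(np.clip(y-50,0,320));print(x0,y0)
cv2.imwrite('pics/w6.png',cv2.resize(im[y0:y0+100,x0:x0+140,::-1],None,fx=5.5,fy=5.5,interpolation=cv2.INTER_CUBIC))
E
```

```text
15.5333 [ 0.44455099 -0.04627453  0.05426861] [-1.79982368e+02  2.49244311e-03 -1.93600068e+01] [[398.32895416 176.43635864]
 [429.98430877 235.08112666]
 [434.04210665 159.53348779]]
328 126
```

View pics/w6.png

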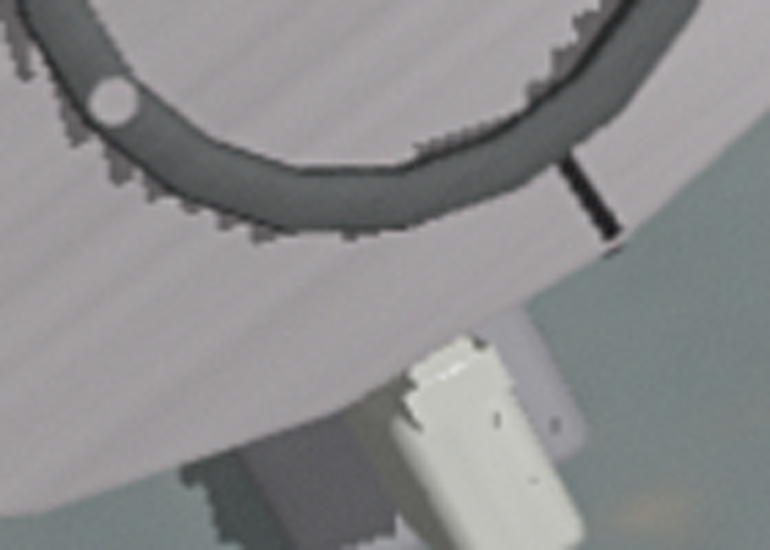

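The last view shows the 45 mm ring's scribed line from crop (565,160) to (612,235). The pointer block's centre line passes near (452,398), so the line is still short of the pointer, lying anticlockwise of it.

```bash
python3 - <<'E'
from ang import *
st=np.load('w6.npy',allow_pickle=True).item();c=cam('wrist',st)
f=lambda u,v:(328+(u+.5)/5.5-.5,126+(v+.5)/5.5-.5)
def A(px,z):
    p=onz(c,px,z);d=p[:2]-H[:2];return p.round(4),np.hypot(*d).round(4),(np.degrees(np.arctan2(d[1],d[0]))%360).round(2)
for q in [(565,160),(612,235)]:print('line',A(f(*q),.055))
for q in [(451.5,398),(515,385),(585,530),(395,425),(410,375),(480,340),(455,550)]:
  print('block',q,[A(f(*q),z)[1:] for z in(.032,.036,.04)])
# hub check in the wrist view of ring 45: centre
T=cam('top');S=cam('scene')
ct=lambda u,v:(270+(u+.5)/3.5-.5,95+(v+.5)/3.5-.5);cs=lambda u,v:(205+(u+.5)/4-.5,105+(v+.5)/4-.5)
for n,p in [('cap',tri([(T,ct(276,190)),(S,cs(215,64))])),('column top',onz(T,ct(212,50),.192)),('capT.25',onz(T,ct(276,190),.25))]:
  d=p[:2]-H[:2];print(n,p,np.hypot(*d),np.degrees(np.arctan2(d[1],d[0])))
E
```

```text
line (array([ 0.4714, -0.1265,  0.055 ]), np.float64(0.1052), np.float64(199.61))
line (array([ 0.4644, -0.1288,  0.055 ]), np.float64(0.1126), np.float64(199.52))
block (451.5, 398) [(np.float64(0.1274), np.float64(193.75)), (np.float64(0.1256), np.float64(193.33)), (np.float64(0.1238), np.float64(192.9))]
block (515, 385) [(np.float64(0.1297), np.float64(196.24)), (np.float64(0.1277), np.float64(195.8)), (np.float64(0.1258), np.float64(195.34))]
block (585, 530) [(np.float64(0.1463), np.float64(195.72)), (np.float64(0.144), np.float64(195.33)), (np.float64(0.1417), np.float64(194.93))]
block (395, 425) [(np.float64(0.1269), np.float64(191.19)), (np.float64(0.1252), np.float64(190.79)), (np.float64(0.1234), np.float64(190.39))]
block (410, 375) [(np.float64(0.1233), np.float64(192.69)), (np.float64(0.1216), np.float64(192.27)), (np.float64(0.1199), np.float64(191.83))]
block (480, 340) [(np.float64(0.1239), np.float64(195.95)), (np.float64(0.1222), np.float64(195.5)), (np.float64(0.1204), np.float64(195.02))]
block (455, 550) [(np.float64(0.1413), np.float64(191.12)), (np.float64(0.1392), np.float64(190.77)), (np.float64(0.137), np.float64(190.41))]
cap [ 0.64342111 -0.07362485  0.24632317] 0.07500916010587169 13.550761202336803
column top [ 0.75809244 -0.0425573   0.192     ] 0.1937963816640669 14.536636867499366
capT.25 [ 0.64336021 -0.0725196   0.25      ] 0.07521680739210145 14.380139231025758
```

{"fn": "play_rows", "kwargs": {"motion": [{"travel":[0,-2,0],"dr":[0,0,0.015],"gripper":0},{"travel":[0.1,-4,0],"dr":[0,0,0.03],"gripper":0},{"travel":[0.2,-6,0],"dr":[0,0,0.045],"gripper":0},{"travel":[0.3,-8,0],"dr":[0,0,0.06],"gripper":0},{"travel":[0.4,-10,0],"dr":[0,0,0.075],"gripper":0},{"travel":[0.6,-12,0],"dr":[0,0,0.09],"gripper":0},{"travel":[0.7,-13.5,0],"dr":[0,0,0.101],"gripper":0},{"travel":[0.7,-14,0],"dr":[0,0,0.105],"gripper":0},{"travel":[0.7,-14,0],"dr":[0,0,0.105],"gripper":0},{"travel":[0.7,-14,0],"dr":[0,0,0.105],"gripper":0}]}}

```text
time: 16.42
position: [0.4501, -0.0332, 0.0543]
eef_rot: [-180.0, -0.0, -25.4]
contact_force: [0.7, -0.3, 0.9]
grip_width: 0.0
gripper_force: 0.4
```

```bash
cat > line.py <<'E'
from ang import *
st=state();im=capture('wrist');c=cam('wrist',st)
print(st['time'],st['position'],st['eef_rot'],st['contact_force'])
d=st['position'][:2]-H[:2];th=np.degrees(np.arctan2(d[1],d[0]))%360;print('tool',np.hypot(*d),th)
# scribed line: darkest angle over r 103..111 on the plate top
g=cv2.cvtColor(im,cv2.COLOR_RGB2GRAY).astype(np.float32)
a=np.arange(180,210,.1);r=np.arange(.105,.1105,.0005)
P=np.array([[H[0]+q*np.cos(np.radians(t)),H[1]+q*np.sin(np.radians(t)),.055] for q in r for t in a])
q=proj(c,P).astype(np.float32).reshape(len(r),len(a),2)
v=np.median(cv2.remap(g,q[...,0],q[...,1],cv2.INTER_LINEAR),0)
dk=np.clip(np.median(v)-v-25,0,None);i=v.argmin();w=np.abs(a-a[i])<1.5
print('line',a[i],(a*dk*w).sum()/(dk*w).sum(),v.min(),np.median(v))
print('top fit',ringfit(capture('top'),th-135-5.7))
E
python3 line.py
```

```text
16.4167 [ 0.45007198 -0.03318292  0.05432875] [-1.79973278e+02 -1.74704789e-02 -2.53764589e+01] [ 0.66128588 -0.27107927  0.86301888]
tool 0.13367456929489915 154.2772174528743
line 193.69999999999922 193.68797657608818 34.946777 160.09937
top fit (array([53.95019531, 13.77721745]), np.float64(13.99971837413705))
```

```bash
cat > blk.py <<'E'
from ang import *
st=state();im=capture('wrist');c=cam('wrist',st)
g=cv2.cvtColor(im,cv2.COLOR_RGB2GRAY).astype(np.float32)
y=np.arange(-.014,.0141,.0005);t=np.radians(193.5)
for r in (.122,.126,.130,.134,.138,.142,.146):
    P=[[H[0]+r*np.cos(t)-s*np.sin(t),H[1]+r*np.sin(t)+s*np.cos(t),.037] for s in y]
    q=proj(c,P).astype(np.float32)
    v=cv2.remap(g,q[None,:,0],q[None,:,1],cv2.INTER_LINEAR)[0]
    print(r,v[::2].astype(int))
E
python3 blk.py
```

```text
0.122 [ 92  91  90  92  97  96 101 105 103  97 110 148 197 195 196 197 195 172
 121  94  91 151 135 129 126 128 127 127 125]
0.126 [ 91  92  92  91  97  96  96 118 160 165 177 193 193 192 192 192 192 193
 195 162 155 148 129 127 128 128 127 127 127]
0.13 [ 92  93  92  93  96  97  97 116 157 185 190 188 189 192 194 194 194 193
 162 154 155 148 130 125 126 126 128 127 128]
0.134 [149 151 150 152 112  94  96 115 156 185 190 189 189 193 193 193 195 192
 168 151 151 146 131 128 127 127 127 126 126]
0.138 [126 125 124 124 123 118  96 113 157 185 191 189 190 192 192 191 194 191
 161 123 124 126 127 126 128 127 128 128 128]
0.142 [127 127 126 125 125 126 127 120 156 186 191 190 188 191 190 191 192 192
 161 125 127 129 129 128 127 127 128 127 127]
0.146 [126 127 126 126 126 126 127 129 129 128 127 126 124 125 123 124 125 125
 123 125 125 128 128 131 131 130 130 128 128]
```

The line is at 193.7°, and the pointer comes out between 193 and 194.4° depending on the block's height. I'll back off and look at it square on, from its own radial plane.

{"fn": "play_rows", "kwargs": {"motion": [{"travel":[0,4,0],"dr":[0,0,0],"gripper":0},{"travel":[0,10,0],"dr":[0,0,0],"gripper":0},{"travel":[0,10,-35],"dr":[0,0,0],"gripper":0},{"travel":[0,20,-75],"dr":[0,0,0],"gripper":0},{"travel":[-5,55,-80],"dr":[0,0,-0.12],"gripper":0},{"travel":[-12,90,-80],"dr":[0,0,-0.24],"gripper":0},{"travel":[-20,120,-80],"dr":[0,0,-0.36],"gripper":0},{"travel":[-22,127,-80],"dr":[0,0,-0.48],"gripper":0},{"travel":[-22,127,-80],"dr":[0,0,-0.6],"gripper":0},{"travel":[-22,127,-80],"dr":[0,0,-0.679],"gripper":0}]}}

```text
time: 17.4
position: [0.374, -0.1404, 0.1343]
eef_rot: [180.0, 0.0, 13.6]
contact_force: [-0.1, 0.4, 0.9]
grip_width: -0.0002
gripper_force: 0.0
```

```bash
python3 -c "
from rig import *
for i in range(5):capture('wrist')"; python3 line.py; python3 blk.py; python3 - <<'E'
from ang import *
st=state();im=capture('wrist');c=cam('wrist',st)
g=cv2.cvtColor(im,cv2.COLOR_RGB2GRAY).astype(np.float32)
y=np.arange(-.012,.0121,.0005);t=np.radians(193.5)
print('fine')
for r in np.arange(.108,.126,.002):
    P=[[H[0]+r*np.cos(t)-s*np.sin(t),H[1]+r*np.sin(t)+s*np.cos(t),.035] for s in y]
    q=proj(c,P).astype(np.float32)
    print(r.round(3),cv2.remap(g,q[None,:,0],q[None,:,1],cv2.INTER_LINEAR)[0][::2].astype(int))
cv2.imwrite('pics/w7.png',im[:,:,::-1])
E
```

```text
17.65 [ 0.37529774 -0.13886475  0.13420911] [-1.79995108e+02  1.50079348e-02  1.33925307e+01] [ 0.27406497 -0.83465745 -0.77662553]
tool 0.2009374283985638 193.72204174895674
line 193.59999999999923 193.49175551724164 67.299805 171.77441
top fit (array([-3.06835938, 51.02204175]), np.float64(50.61495572835213))
0.122 [ 97 104 104 105 105 103 103 101 113 165 161 169 202 206 206 206 206 199
 164 159 162 164 164 165 166 166 168 168 163]
0.126 [ 96 105 106 105 105 104 104 104 102 102 163 208 207 206 207 207 206 206
 208 190 162 164 164 164 165 165 158 162 162]
0.13 [ 94 103 104 105 104 105 104 103 104 132 186 205 205 203 204 205 205 206
 208 203 175 164 165 164 164 164 165 165 159]
0.134 [ 92 100 102 103 104 104 104 102 101 132 184 206 204 201 203 204 205 207
 209 203 177 164 166 166 166 167 167 167 160]
0.138 [ 92  99 100 101 102 102 102 104 102 132 184 206 204 202 202 205 206 208
 210 205 179 165 168 168 167 167 168 169 162]
0.142 [ 93 102 101 103 103 103 104 104 102 132 184 208 204 202 205 207 206 209
 211 207 180 165 166 166 167 168 169 168 161]
0.146 [108 139 159 163 163 165 159 137
[... 370 characters left out ...]
7  97  93  95  97
 100 110 119 125 135 140 146]
0.114 [113 105 107 109 142 167 165 165 164 165 164 159 139 159 163 164 165 165
 164 164 164 165 165 166 167]
0.116 [106 106 105 109 142 165 163 162 161 162 165 192 212 211 190 162 163 163
 162 163 163 166 165 166 167]
0.118 [107 107 105 105 102 133 163 162 160 161 164 189 211 209 188 161 161 161
 162 163 165 164 166 167 155]
0.12 [106 105 104 104 103 136 163 162 161 173 203 210 210 208 206 202 163 159
 162 163 164 164 166 167 166]
0.122 [105 105 105 103 100 102 117 164 161 171 203 207 206 206 206 202 164 160
 161 163 164 165 165 167 168]
0.124 [106 105 106 105 104 106 134 166 190 206 209 210 208 208 208 208 207 187
 162 164 164 165 165 165 167]
```

The pointer tip is at 193.7° and the line at 193.5°, about 0.4 mm apart, so they coincide within measurement. Now up and over the cap at (0.6434, −0.0734).

{"fn": "play_rows", "kwargs": {"motion": [{"travel":[0,0,-40],"dr":[0,0,0],"gripper":0},{"travel":[0,0,-80],"dr":[0,0,0],"gripper":0},{"travel":[0,0,-120],"dr":[0,0,0],"gripper":0},{"travel":[20,0,-155],"dr":[0,0,0],"gripper":0},{"travel":[50,0,-180],"dr":[0,0,0],"gripper":0},{"travel":[90,-0.5,-186],"dr":[0,0,0],"gripper":0},{"travel":[130,-1,-186],"dr":[0,0,0],"gripper":0},{"travel":[165,-1,-186],"dr":[0,0,0],"gripper":0},{"travel":[200,-1,-186],"dr":[0,0,0],"gripper":0},{"travel":[230,-1,-186],"dr":[0,0,0],"gripper":0}]}}

```text
time: 18.68
position: [0.6009, -0.0828, 0.3195]
eef_rot: [-180.0, 0.0, 13.6]
contact_force: [-0.3, -0.2, 0.3]
grip_width: -0.0
gripper_force: 0.0
```

{"fn": "play_rows", "kwargs": {"motion": [{"travel":[25,-0.5,0],"dr":[0,0,0],"gripper":0},{"travel":[40,-0.5,0],"dr":[0,0,0],"gripper":0},{"travel":[46,-0.5,0],"dr":[0,0,0],"gripper":0},{"travel":[46,-0.5,0],"dr":[0,0,0],"gripper":0},{"travel":[46,-0.5,0],"dr":[0,0,0],"gripper":0},{"travel":[46,-0.5,0],"dr":[0,0,0],"gripper":0}]}}

```text
time: 19.18
position: [0.6426, -0.0736, 0.3208]
eef_rot: [180.0, 0.0, 13.4]
contact_force: [0.1, 0.0, -0.1]
grip_width: 0.0003
gripper_force: 0.0
```

```bash
python3 - <<'E'
from ang import *
capture('wrist');capture('wrist')
st=state();im=capture('wrist');c=cam('wrist',st)
print(st['time'],st['position'],st['eef_rot'],st['contact_force'])
# black cap position check in top/wrist: dark blob near the prediction
g=cv2.cvtColor(im,cv2.COLOR_RGB2GRAY)
p=proj(c,[[.6434,-.0734,.25]])[0];print('pred',p)
T=capture('top');cv2.imwrite('pics/top3.png',T[:,:,::-1]);cv2.imwrite('pics/w8.png',im[:,:,::-1])
x,y=p.round().astype(int);print(g[y-36:y+37:6,x-42:x+43:6])
E
```

```text
19.2833 [ 0.6426779  -0.07359431  0.32118741] [ 1.79955056e+02 -2.62969013e-02  1.34450803e+01] [-0.0186224   0.51769997  0.16108203]
pred [273.99702865 217.24833348]
[[166 165 166 164  62  43  44  42  43  45  69 166 169 170 169]
 [164 165  39  49  43  46  50  45  47  41  45  49  82 172 172]
 [162 163  49  50  59  57  92  93  94 101  97  83  79 174 173]
 [160 162  47  52  55  56  67  92 104 106  96  86  73 171 171]
 [164 163  43  53  55  15  42  41  44  73  91  85  89 171 171]
 [163 164   7  66  69  35  33  38  43  46  91  81  32 174  74]
 [166 166 174  30  29  36  36  40  44  45  31  76 173  95 174]
 [166 166 166 169  59  33  38  33  37  40 177 173 173 101 175]
 [163 162 165 167 171  36  37  35  39  33 172 173 174 108 172]
 [167 168 170 169 170  69  32  36  55  89 167 171 168  90 168]
 [168 166 168 167 168 165  80  86  89 166 169 168 169 174 106]
 [166 168 169 168 169  95  99  28 102  99 169 168 170 169 173]
 [168 170  87  31  35  99 100  17 103  98  33  33  90 166 167]]
```

{"fn": "play_rows", "kwargs": {"motion": [{"travel":[0.5,0,20],"dr":[0,0,0],"gripper":0},{"travel":[0.5,0,40],"dr":[0,0,0],"gripper":0},{"travel":[0.5,0,52],"dr":[0,0,0],"gripper":0},{"travel":[0.5,0,56],"dr":[0,0,0],"gripper":0},{"travel":[0.5,0,58.5],"dr":[0,0,0],"gripper":0},{"travel":[0.5,0,61],"dr":[0,0,0],"gripper":0},{"travel":[0.5,0,63.5],"dr":[0,0,0],"gripper":0},{"travel":[0.5,0,66],"dr":[0,0,0],"gripper":0},{"travel":[0.5,0,68.5],"dr":[0,0,0],"gripper":0},{"travel":[0.5,0,71],"dr":[0,0,0],"gripper":0}]}}

```text
time: 20.22
position: [0.6446, -0.0728, 0.2503]
eef_rot: [179.9, -0.1, 13.5]
contact_force: [0.5, 0.4, 2.9]
grip_width: 0.0003
gripper_force: 1.2
```

{"fn": "play_rows", "kwargs": {"motion": [{"travel":[0,0,2],"dr":[0,0,0],"gripper":0},{"travel":[0,0,4],"dr":[0,0,0],"gripper":0},{"travel":[0,0,6],"dr":[0,0,0],"gripper":0},{"travel":[0,0,8],"dr":[0,0,0],"gripper":0},{"travel":[0,0,9],"dr":[0,0,0],"gripper":0},{"travel":[0,0,9],"dr":[0,0,0],"gripper":0}]}}

```text
time: 20.72
position: [0.6441, -0.0728, 0.2399]
eef_rot: [180.0, 0.0, 13.5]
contact_force: [0.7, -0.3, 1.1]
grip_width: -0.0002
gripper_force: 0.8
```

{"fn": "play_rows", "kwargs": {"motion": [{"travel":[0,0,1],"dr":[0,0,0],"gripper":0},{"travel":[0,0,2],"dr":[0,0,0],"gripper":0},{"travel":[0,0,3],"dr":[0,0,0],"gripper":0},{"travel":[0,0,4],"dr":[0,0,0],"gripper":0},{"travel":[0,0,5],"dr":[0,0,0],"gripper":0}]}}

```text
time: 21.13
position: [0.644, -0.0727, 0.2352]
eef_rot: [180.0, -0.0, 13.5]
contact_force: [1.1, -0.2, 2.8]
grip_width: 0.0002
gripper_force: 1.1
```

{"fn": "play_rows", "kwargs": {"motion": [{"travel":[0,0,0.7],"dr":[0,0,0],"gripper":0},{"travel":[0,0,1.4],"dr":[0,0,0],"gripper":0},{"travel":[0,0,2],"dr":[0,0,0],"gripper":0}]}}

```text
time: 21.38
position: [0.6441, -0.0727, 0.2332]
eef_rot: [180.0, -0.0, 13.5]
contact_force: [0.8, 0.1, 2.5]
grip_width: -0.0005
gripper_force: 1.1
```

{"fn": "play_rows", "kwargs": {"motion": [{"travel":[0,0,0.5],"dr":[0,0,0],"gripper":0},{"travel":[0,0,1],"dr":[0,0,0],"gripper":0}]}}

```text
time: 21.55
position: [0.6441, -0.0727, 0.2327]
eef_rot: [180.0, -0.0, 13.5]
contact_force: [0.4, -1.3, 4.6]
grip_width: -0.0
gripper_force: 2.7
```

{"fn": "play_rows", "kwargs": {"motion": [{"travel":[0,0,0.6],"dr":[0,0,0],"gripper":0},{"travel":[0,0,1.2],"dr":[0,0,0],"gripper":0},{"travel":[0,0,1.2],"dr":[0,0,0],"gripper":0}]}}

```text
time: 21.8
position: [0.6441, -0.0727, 0.2326]
eef_rot: [180.0, -0.1, 13.5]
contact_force: [-1.6, 0.1, 6.9]
grip_width: -0.0003
gripper_force: 3.5
```

It stalls at 0.2326, as predicted for the foot on the bearing (about 25 mm of travel), with the force rising. Now I'll withdraw straight up and back, and recheck the line.

{"fn": "play_rows", "kwargs": {"motion": [{"travel":[0,0,0.5],"dr":[0,0,0],"gripper":0},{"travel":[0,0,0],"dr":[0,0,0],"gripper":0},{"travel":[0,0,-5],"dr":[0,0,0],"gripper":0},{"travel":[0,0,-20],"dr":[0,0,0],"gripper":0},{"travel":[0,0,-55],"dr":[0,0,0],"gripper":0},{"travel":[0,0,-90],"dr":[0,0,0],"gripper":0},{"travel":[-35,0,-90],"dr":[0,0,0],"gripper":0},{"travel":[-75,0,-90],"dr":[0,0,0],"gripper":0},{"travel":[-115,0,-90],"dr":[0,0,0],"gripper":0},{"travel":[-150,0,-90],"dr":[0,0,0],"gripper":0}]}}

```text
time: 22.63
position: [0.4953, -0.1081, 0.3202]
eef_rot: [-179.9, 0.2, 13.5]
contact_force: [1.0, -0.5, -0.3]
grip_width: -0.0002
gripper_force: 0.0
```

{"fn": "play_rows", "kwargs": {"motion": [{"travel":[-40,0,0],"dr":[0,0,0],"gripper":0},{"travel":[-80,0,0],"dr":[0,0,0],"gripper":0},{"travel":[-110,0,20],"dr":[0,0,0],"gripper":0},{"travel":[-125,0,60],"dr":[0,0,0],"gripper":0},{"travel":[-125,0,100],"dr":[0,0,0],"gripper":0},{"travel":[-125,0,140],"dr":[0,0,0],"gripper":0},{"travel":[-125,0,170],"dr":[0,0,0],"gripper":0},{"travel":[-125,0,180],"dr":[0,0,0],"gripper":0},{"travel":[-125,0,180],"dr":[0,0,0],"gripper":0},{"travel":[-125,0,180],"dr":[0,0,0],"gripper":0}]}}

```text
time: 23.47
position: [0.3758, -0.1366, 0.1405]
eef_rot: [-179.9, 0.1, 13.5]
contact_force: [-0.3, -0.5, 0.3]
grip_width: 0.0004
gripper_force: 0.0
```

```bash
python3 -c "
from rig import *
for i in range(4):capture('wrist')"; python3 line.py; python3 - <<'E'
from ang import *
st=state();im=capture('wrist');c=cam('wrist',st)
g=cv2.cvtColor(im,cv2.COLOR_RGB2GRAY).astype(np.float32)
y=np.arange(-.008,.0081,.0005);t=np.radians(193.5)
for r in (.107,.109,.116,.118,.120,.124):
    P=[[H[0]+r*np.cos(t)-s*np.sin(t),H[1]+r*np.sin(t)+s*np.cos(t),.055 if r<.112 else .035] for s in y]
    q=proj(c,P).astype(np.float32)
    print(r,cv2.remap(g,q[None,:,0],q[None,:,1],cv2.INTER_LINEAR)[0].astype(int))
# cap height now from scene + top: compare dark-blob shift in scene
S0=cv2.imread('pics/scene0.png')[:,:,::-1];S=capture('scene');cv2.imwrite('pics/scene9.png',S[:,:,::-1])
cs=cam('scene');G=H[:2]+.075*np.array([np.cos(np.radians(13.6)),np.sin(np.radians(13.6))])
for n,z in (('up',.246),('down',.221)):
    p=proj(cs,[[*G,z]])[0];print(n,p)
x=int(p[0])
for I in(S0,S): print(I[112:140,x-1:x+2].mean((1,2)).astype(int))
E
```

```text
23.6667 [ 0.37783821 -0.1372871   0.14246054] [ 1.79910507e+02 -1.47100020e-01  1.35223204e+01] [-0.98482418 -0.12658364 -0.4212097 ]
tool 0.19809741832904754 193.45305945417792
line 193.39999999999924 193.4571811533986 51.262695 171.40723
top fit (array([-2.828125  , 40.95305945]), np.float64(41.50154899716785))
0.107 [170 171 171 170 170 170 170 170 171 171 171 172 173 172 163  88  72 103
 154 169 174 173 172 172 171 171 171 171 170 171 171 171 171]
0.109 [170 170 170 169 169 170 170 170 170 170 170 170 172 172 163  95  76 100
 154 169 173 171 170 171 171 170 171 171 170 170 171 170 170]
0.116 [154 154 155 159 162 162 162 161 162 162 161 161 165 176 193 207 213 213
 212 203 190 168 163 162 163 163 163 163 163 164 164 163 163]
0.118 [102 107 124 146 163 162 161 161 160 160 160 160 163 172 186 203 210 211
 208 200 187 166 160 159 161 162 162 161 161 162 163 163 163]
0.12 [104 109 128 145 158 161 162 163 162 165 175 192 202 208 208 209 209 207
 207 207 207 206 198 185 163 160 160 160 161 162 163 163 164]
0.124 [103 104 102 106 114 128 142 163 190 202 207 208 209 209 208 209 209 207
 207 208 208 210 211 209 207 202 191 167 162 161 163 163 163]
up [257.89699738 120.68327216]
down [258.28587985 130.58953873]
[93 90 88 91 93 96 74 34 37 37 33 24 20 73 95 93 93 93 94 95 95 92 91 80
 66 64 65 64]
[ 95  91  90  92  94  90 162 171 119 115 117 115 114 115 116 108  74  35
  38  39  36  30  22  56  64  58  59  60]
```

```bash
python3 -c "
from rig import *
print(job_done())"
```

```text
the job is handed in; nothing more can be done
None
```

The job is handed in at about 24 s: the middle bearing is in its 34 mm ring under the gauge, the scribed line is within about 0.2° (0.45 mm) of the pointer, the plunger is pressed about 25 mm so its foot is on the bearing, and the arm is clear.

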